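Pack a valve kit: casting at the bottom, cover on top

ROBOT

A 6-joint arm with a two-finger parallel gripper is mounted at the origin on the work surface. World frame = base frame: x ahead of the robot, y to its left, z up, the work surface at z = 0. Lengths are in m, angles in rad, forces in N, time in s.
With the tool pointing down it reaches from about 0.225 to 0.875 m from the base axis. Payload 3.4 kg.
Tool frame: the origin (TCP) lies at the very end of the fingers, on their centre line; the grasp point (between the pads) lies 19 mm behind it; x points along the fingers, y is the direction in which the jaws open and shut, and the axes are right-handed (so a half turn about x gives the same grasp; the last joint's range is limited). The gripper opens to 85 mm and grips with 20 to 120 N. Pads are 22 mm wide; open, the fingers measure 114 mm over their backs; the gripper's body (76 mm by 85 mm) begins 54 mm behind the grasp point. The pads swing forward as they close: fully open they stand 13 mm farther back than shut.
Start: joints at [-1.466, 0.276, 1.505, -0, 1.361, -0.121], TCP at [0.129, -0.56, 0.231] pointing down, gripper open.
Joint ranges: [-2.89, 2.89], [-0.75, 2.08], [0.22, 2.7], [-1.18, 4.32], [0.11, 2.71], [-2.7, 2.7]. Speed limits (rad/s): [2.57, 2.57, 3.14, 3.14, 3.14, 3.14].

INTERFACE

Orientations are given as a unit quaternion [w, x, y, z].
In Python, from rig import manip gives the robot as it stands. The module is installed in compiled form; this text tells all that it offers.
- The arm moves only by the tool play_rows, never from a script. Its argument "plan" is a list that holds one entry, the list of rows, each a list of 5 numbers: the closure, from 0 (fully open) to 1 (shut), then the shift along the tool's x, y, z in m, then the turn about the tool's x in degrees. A call has 1 to 12 rows; each row is the pose to reach, as a shift and turn from the pose measured when the call began, along the tool's axes at that moment; what a row does not reach only later rows make up. A row lasts 1/10 s, in which the tool goes at most 50 mm and 8.59 degrees, less where a joint would pass 70% of its speed; a pose out of reach is approached as far as the arm can. A call with a gripper value outside its range is refused whole. The fingers move at their own pace and stop on an object; "grip_force" is the grip in N (left out, the last holds). Time passes only in rows, so rows that repeat a pose let the fingers close. It gives the time, the measured TCP pose, the force and the opening at its end, in the units of the state.
- manip.get_state(): the state, without advancing time (a new reading comes with each control period).
- manip.get_image(name): name is "scene" or "side" or "wrist"; returns (picture, depth): 384x512x3 uint8, red, green, blue; 384x512 float32, m along the optical axis (not along the pixel's ray), 0 where there is no reading.
- manip.camera_params(name): a dict with "intrinsics" (3x3 intrinsics, pixels), "R" (3x3) and "t" (3): a world point X has camera coordinates R X + t; the wrist camera has in their place "mount" (4x4, takes a point from camera to tool coordinates, whose origin is the TCP and whose axes are the tool frame's). Camera axes: x right, y down, z forward; pixel columns grow to the right and rows downward; lengths in m; the calibration is good to about 2 mm. A picture is of the moment at which its call begins: read the wrist's pose just before it. camera_params takes no time and is no camera call.
- manip.sign_off(): hands the job in, once; it reports no verdict.
The state is a dict: "clock": time; "qpos": joint angles; "qd": joint speeds; "effort": joint torques, N m; "position": TCP position; "ee_rot": TCP orientation; "contact_force": force on the tool from outside, world axes, zero at the start; "moment": the same for the moment, N m; "width": finger opening in m.
Only numpy, scipy, OpenCV 4.12 (cv2) and the standard library are available. Lean on these libraries where they do the work, as an engineer would, in place of code of your own. Each camera call takes 0.05 s, during which the arm holds its last target.

TASK

Pack the valve kit into the open carton with the heavy part lowest: first stand the long aluminium casting upright on the carton's floor and let go of it, then lay the light rectangular black cover, rib up, flat on top of the casting, centred on it and lengthwise along it. Set both parts down rather than dropping them.

Things in the scene. Friction and masses are not known exactly. Their poses are not given: they have to be found in the camera images.
- carton: Open-topped cardboard carton, fixed on the table: outside 208 (its x) by 178 (y) by 85 mm high, walls and floor 4 mm thick, so inside 200 by 170 mm, inner floor 4 mm above the origin. Short flaps folded down outside stand out up to 24 mm. Origin: centre of its underside; z up.
- casting: Long bare aluminium valve casting, heavy (0.5 to 0.85 kg), starts upright: flange 116 (its x) by 62 (y) by 8 mm, on it a block 96 by 50 mm up to 46 mm, flat top with two dark bores flush in it; a port 26 mm across sticks out 10 mm at each x end. Grip across the 50 mm (y). Origin: centre of underside; z up. The round casting on a square foot is not part of the kit.
- cover: Rectangular black plastic cover, light (about 0.07 kg), starts rib up: plate 96 (its x) by 62 (y) by 6 mm, flat underneath, with a central rib 62 long (x) by 22 mm wide (y) rising to 30 mm above the underside. Grip the rib across y. Origin: centre of underside; z up. The round black cap is not part of the kit.
There are look-alikes about, which are no part of the job. Leave any red look-alike of the casting alone.

How it is judged:
On the way, in this order (a step that is already met when the one before it is completed fails the run):
1. the casting stands upright on the carton's floor, released and at rest, the cover not yet in the carton (z of casting in the frame of carton between 0.001 and 0.012 m and x of casting in the frame of carton between -0.09 and 0.09 m and y of casting in the frame of carton between -0.075 and 0.075 m and angle between casting's own z axis and vertical below 0.175 rad and linear speed of casting below 0.02 m/s and contact force between the fingers and casting below 0.1 N and horizontal distance between cover and carton above 0.14 m), for 0.2 s.
2. the cover lies flat on the casting, released (z of casting in the frame of carton between 0.001 and 0.012 m and x of casting in the frame of carton between -0.09 and 0.09 m and y of casting in the frame of carton between -0.075 and 0.075 m and angle between each of casting, cover's own z axis and vertical below 0.175 rad and linear speed of each of casting, cover below 0.02 m/s and z of cover in the frame of casting between 0.04 and 0.054 m and x of cover in the frame of casting between -0.015 and 0.015 m and y of cover in the frame of casting between -0.015 and 0.015 m and angle between the x axis of cover and the x axis of casting, either way round below 0.262 rad and contact force between the fingers and cover below 0.1 N), for 0.2 s.
At the end, for the whole second after the job is handed in: Casting upright (10 deg) in the carton, underside under 8 mm above its floor; cover rib up and flat (10 deg) on it, underside 40 to 54 mm above the casting's, centre within 15 mm along and across, lengths parallel within 15 deg either way round; cover released, both at rest (all of step 2); the robot touches nothing.
It fails at once if the casting is let go over the carton while more than 30 mm above its floor (horizontal distance between casting and carton below 0.12 m and z of casting in the frame of carton above 0.034 m and contact force between the fingers and casting below 0.05 N).
It fails at once if the cover is let go over the carton while more than 30 mm above the casting's top (horizontal distance between cover and carton below 0.12 m and z of cover in the frame of carton above 0.08 m and contact force between the fingers and cover below 0.05 N).
It also fails if it takes over 69 s, if anything falls off the work surface, if the arm or the gripper's body presses on something with over 40 N, if the wrist force passes 120 N, or if a joint passes its speed limit or range.

## Working session

There is one attempt and no reset: what is moved stays moved. The work goes in short steps, Python scripts to look and compute and a tool call to move; the robot and the scene stay as the last step left them, time stands still between calls to the robot, and variables do not carry over. Pictures are saved under pics/ and viewed, and the job is handed in when it is done.

Besides the shell and the picture viewer there is one more tool, called after "Emit:" as name(argument=value, ...) on one line, values as JSON. play_rows: Moves the arm, as the interface text tells. Its arguments: {"type":"object","properties":{"plan":{"type":"array","items":{"type":"array","items":{"type":"array","items":{"type":"number"}}}},"grip_force":{"type":"number"}},"required":["plan"]}

```bash
mkdir -p pics; python3 - <<'E'
from rig import manip
import numpy as np,cv2
s=manip.get_state();print({k:np.round(v,4) for k,v in s.items()})
for n in("scene","side","wrist"):
    im,d=manip.get_image(n);cv2.imwrite(f"pics/{n}0.png",im[:,:,::-1]);np.save(f"{n}0_d.npy",d);np.save(f"{n}0_i.npy",im)
    c=manip.camera_params(n);print(n,{k:np.round(v,4).tolist() for k,v in c.items()})
E
```

```text
{'clock': np.float64(0.0), 'qpos': array([-1.466 ,  0.2766,  1.5061,  0.    ,  1.3607, -0.121 ]), 'qd': array([ 0.001 ,  0.0012,  0.    , -0.0026,  0.0009,  0.0008]), 'effort': array([-1.00000e-04, -4.16769e+01, -2.45804e+01,  1.00000e-04,
        1.12000e-02,  0.00000e+00]), 'position': array([ 0.1287, -0.5599,  0.2304]), 'ee_rot': array([ 0.079 ,  0.7026,  0.0803, -0.7026]), 'contact_force': array([-0.4517, -0.7552, -1.3688]), 'moment': array([ 0.0517, -0.0263,  0.0202]), 'width': np.float64(0.0853)}
scene {'intrinsics': [[357.8698, 0.0, 257.8239], [0.0, 357.8698, 190.191], [0.0, 0.0, 1.0]], 'R': [[-0.8323, 0.554, 0.0189], [0.3481, 0.5489, -0.7599], [-0.4314, -0.6259, -0.6497]], 't': [0.4658, -0.0963, 1.2089]}
side {'intrinsics': [[451.1287, 0.0, 257.1753], [0.0, 451.1287, 184.5141], [0.0, 0.0, 1.0]], 'R': [[-0.9631, -0.2689, 0.0067], [-0.2082, 0.7294, -0.6516], [0.1703, -0.629, -0.7585]], 't': [0.4578, 0.2058, 1.1045]}
wrist {'intrinsics': [[315.6508, 0.0, 260.1798], [0.0, 315.6508, 182.0787], [0.0, 0.0, 1.0]], 'mount': [[0.0009, -0.2635, 0.9647, -0.1421], [1.0, -0.0006, -0.0011, -0.0006], [0.0009, 0.9647, 0.2635, -0.0672], [0.0, 0.0, 0.0, 1.0]]}
```

View pics/scene0.png

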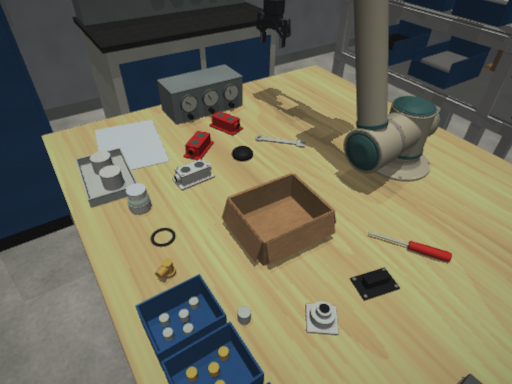

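View pics/side0.png

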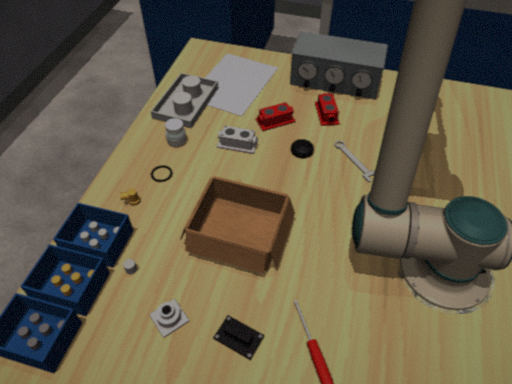

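View pics/wrist0.png

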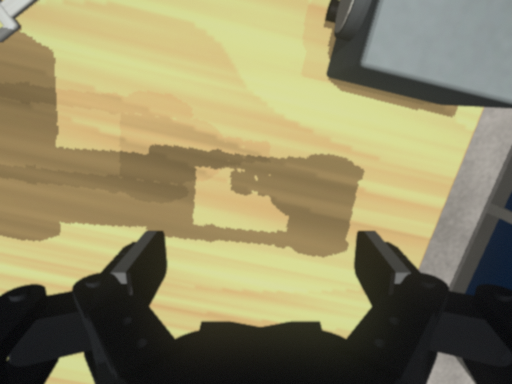

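Candidates seen in the pictures (pixels are scene / side):
- **Casting:** the bare long one at (193,173) / (237,138). Look-alikes are the red ones at (198,145) and (226,123), and the round casting on a square foot at (322,316).
- **Cover:** the rectangular black one at (375,283) / (239,337). The look-alike is the round cap at (243,153).
- **Carton:** (280,218) / (240,225).

Next I'll check these choices in close crops and measure the positions.

```bash
cat > h.py <<'E'
import numpy as np,cv2
from rig import manip
def cloud(n,d):
    c=manip.camera_params(n);K=c["intrinsics"];v,u=np.mgrid[:384,:512]
    P=np.stack([(u-K[0,2])/K[0,0]*d,(v-K[1,2])/K[1,1]*d,d],-1)
    R=np.array(c["R"]);return (P-np.array(c["t"]))@R   # R^T(P-t)
def rect(pts):
    r=cv2.minAreaRect((pts*1000).astype(np.float32));b=cv2.boxPoints(r)
    e=[b[1]-b[0],b[2]-b[1]];i=np.argmax([np.linalg.norm(x) for x in e]);a=np.degrees(np.arctan2(e[i][1],e[i][0]))
    a=(a+90)%180-90
    return np.round(r[0],1),np.round(sorted(r[1]),1),round(float(a),1)
E
python3 - <<'E'
from h import *
boxes={"scene":{"cast":(170,155,220,192),"cover":(345,262,405,302),"carton":(215,170,345,265)},"side":{"cast":(212,120,264,158),"cover":(208,312,270,362),"carton":(175,170,300,280)}}
tiles=[]
for n in("scene","side"):
    d=np.load(n+"0_d.npy");im=np.load(n+"0_i.npy");X=cloud(n,d)
    for k,(a,b,c,e) in boxes[n].items():
        P=X[b:e,a:c].reshape(-1,3);ok=d[b:e,a:c].ravel()>0;P=P[ok]
        z=P[:,2]
        print(n,k,"tablez",np.round(np.median(z[z<0.004]),4) if (z<.004).any() else None,"hist",np.histogram(z,bins=[-.01,.003,.006,.012,.02,.028,.034,.04,.044,.05,.08,.083,.09])[0])
        for lo,hi in {"cast":[(.004,.06),(.042,.06)],"cover":[(.004,.05),(.025,.04)],"carton":[(.004,.1),(.078,.095)]}[k]:
            m=(z>lo)&(z<hi);print("   ",lo,rect(P[m][:,:2]),np.round(P[m].mean(0),4))
        if k!="carton":tiles.append(cv2.resize(im[b:e,a:c,::-1],(380,280),interpolation=cv2.INTER_CUBIC))
cv2.imwrite("pics/crop1.png",np.vstack([np.hstack(tiles[:2]),np.hstack(tiles[2:])]))
E
```

```text
scene cast tablez 0.0004 hist [928  70 184  75  79  62  75  47 318   1   0   0]
    0.004 (array([ 593.3, -301.9]), array([140. , 178.2]), 57.2) [ 0.6182 -0.2756  0.03  ]
    0.042 (array([ 617. , -278.3]), array([51.5, 95.9]), 2.6) [ 0.6182 -0.2762  0.0461]
scene cover tablez 0.0002 hist [1424  298  332   56   70  210    0    0    0    0    0    0]
    0.004 (array([435. , 299.2]), array([64., 97.]), -14.0) [0.4416 0.303  0.0137]
    0.025 (array([435. , 299.2]), array([23.7, 62.9]), -13.4) [0.4367 0.3002 0.0297]
scene carton tablez 0.0005 hist [5593 1385  287  186  262  394  384  272  399 2108  257  762]
    0.004 (array([485.2,  -6.4]), array([369.7, 390.1]), 55.8) [0.5219 0.0372 0.0479]
    0.078 (array([517.3,  32. ]), array([192. , 219.4]), -2.3) [0.5253 0.0429 0.0834]
side cast tablez -0.0002 hist [1022  103  136   74   83   57   72  105  309    2    0    0]
    0.004 (array([ 625.2, -300.9]), array([157.2, 158.6]), 11.7) [ 0.6096 -0.2725  0.0312]
    0.042 (array([ 616.6, -277.5]), array([ 54.3, 109.5]), 2.9) [ 0.6134 -0.2759  0.0456]
side cover tablez -0.0006 hist [1931  521  274   36  122  202    1    0    0    0    0    0]
    0.004 (array([425.7, 304.2]), array([ 71.2, 128.5]), -21.3) [0.4324 0.3038 0.0136]
    0.025 (array([433.2, 300.8]), array([22.7, 61.7]), -13.7) [0.4329 0.3013 0.0288]
side carton tablez 0.0 hist [7020 1543  342  175  286  354  360  246  364 1950  395  658]
    0.004 (array([529. ,   1.5]), array([346.2, 348.2]), -72.5) [0.5112 0.0387 0.0476]
    0.078 (array([514.1,  33.4]), array([193.5, 220.1]), -2.1) [0.5109 0.0451 0.0831]
```

View pics/crop1.png

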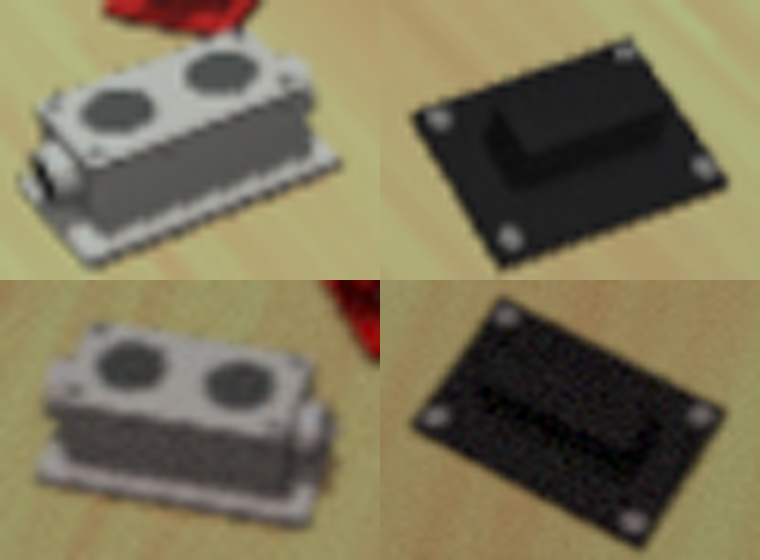

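The crops confirm both choices. The casting is bare aluminium with two bores and end ports. The cover is rectangular and black with its rib up. Next I'll work out the first moves and check the clearance to the red parts.

```bash
cat >> h.py <<'E'
from scipy.spatial.transform import Rotation as Ro
def tool():
    s=manip.get_state();q=s["ee_rot"];return s,Ro.from_quat([q[1],q[2],q[3],q[0]]).as_matrix()
def go(target,jaw=None):
    """shift in tool axes & turn deg about tool x so that tool y is along world yaw 'jaw' (deg, mod 180)"""
    s,R=tool();sh=R.T@(np.array(target)-s["position"])
    print("t",round(float(s["clock"]),2),"tcp",np.round(s["position"],4),"toolx",np.round(R[:,0],3),"F",np.round(s["contact_force"],1),"w",round(float(s["width"]),4),"q6",round(float(s["qpos"][5]),2))
    y=np.degrees(np.arctan2(R[1,1],R[0,1]));t=None
    if jaw is not None:
        t=-((jaw-y+90)%180-90)
    print("target",target,"shift",np.round(sh,4),"jaw yaw",round(y,1),"turn",t)
E
python3 - <<'E'
from h import *
go([.617,-.278,.20],92.7)
go([.617,-.278,.10],92.7)
d=np.load("scene0_d.npy");im=np.load("scene0_i.npy").astype(int);X=cloud("scene",d)
m=(im[...,0]>120)&(im[...,1]<60)&(im[...,2]<60)
m=m.astype(np.uint8);n,l,st,c=cv2.connectedComponentsWithStats(m)
for i in range(1,n):
    if st[i,4]>60:
        P=X[l==i];print(c[i],P.min(0).round(3),P.max(0).round(3))
E
```

```text
t 0.15 tcp [ 0.1287 -0.56    0.2306] toolx [-0.     0.001 -1.   ] F [-0.   0.3  0. ] w 0.0854 q6 -0.12
target [0.617, -0.278, 0.2] shift [ 0.031  -0.1655 -0.5391] jaw yaw -77.1 turn 10.236980420285931
t 0.15 tcp [ 0.1287 -0.56    0.2306] toolx [-0.     0.001 -1.   ] F [-0.   0.3  0. ] w 0.0854 q6 -0.12
target [0.617, -0.278, 0.1] shift [ 0.131  -0.1654 -0.539 ] jaw yaw -77.1 turn 10.236980420285931
[224.46956522 117.16521739] [ 0.331 -0.612  0.003] [ 0.414 -0.445  0.051]
[197.72463768 139.55797101] [ 0.486 -0.453  0.041] [0.943 0.551 0.703]
[430.59459459 250.09121622] [0.224 0.269 0.016] [0.943 0.551 0.703]
```

Emit:
play_rows(plan=[[[0,0.005,-0.025,-0.08,2],[0,0.01,-0.038,-0.125,3],[0,0.015,-0.05,-0.17,4],[0,0.02,-0.065,-0.215,5],[0,0.02,-0.08,-0.26,6],[0,0.02,-0.095,-0.305,7],[0,0.025,-0.11,-0.35,8],[0,0.03,-0.12,-0.395,9],[0,0.03,-0.135,-0.44,10],[0,0.03,-0.15,-0.485,10.2],[0,0.03,-0.16,-0.525,10.2],[0,0.03,-0.166,-0.539,10.2]]])

```text
clock: 1.35
position: [0.6209, -0.2745, 0.1999]
ee_rot: [0.017, 0.707, 0.019, -0.706]
contact_force: [-1.1, -0.5, -0.1]
width: 0.0852
```

```bash
python3 - <<'E'
from h import *
s,R=tool()
go([.617,-.278,.10],92.7)
im,d=manip.get_image("wrist");cv2.imwrite("pics/w1.png",im[:,:,::-1])
c=manip.camera_params("wrist");K=c["intrinsics"];M=np.array(c["mount"])
v,u=np.mgrid[:384,:512];P=np.stack([(u-K[0,2])/K[0,0]*d,(v-K[1,2])/K[1,1]*d,d],-1)
P=(P@M[:3,:3].T+M[:3,3])@R.T+s["position"]
m=(d>0)&(abs(P[...,2]-.046)<.004)&(abs(P[...,0]-.617)<.1)&(abs(P[...,1]+.278)<.06)
print(m.sum(),rect(P[m][:,:2]),np.median(P[m][:,2]))
E
```

```text
t 1.35 tcp [ 0.6209 -0.2745  0.1999] toolx [ 0.002  0.003 -1.   ] F [-1.1 -0.5 -0.1] w 0.0852 q6 1.0
target [0.617, -0.278, 0.1] shift [0.0999 0.0036 0.0042] jaw yaw -87.0 turn 0.25827358873721096
4935 (array([ 615.9, -278.4]), array([49.6, 95.7]), 2.0) 0.045657355039668474
```

View pics/w1.png

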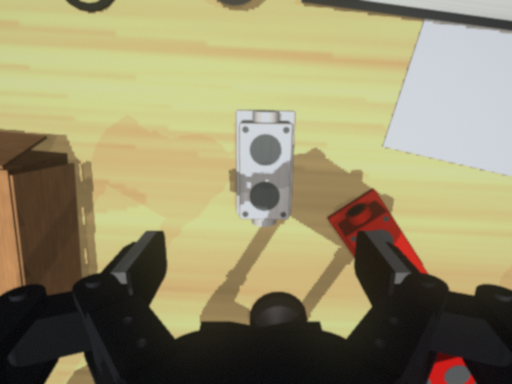

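The wrist view agrees with the first measurement: casting at (0.616, -0.278), pixel (265,165), long axis at about 2°. The red casting at (372,225) is clear of both fingers. Now I'll descend and grip.

Emit:
play_rows(plan=[[[0,0.03,0.002,0.003,0.6],[0,0.06,0.004,0.005,0.6],[0,0.09,0.004,0.005,0.6],[0,0.12,0.004,0.005,0.6],[0,0.145,0.004,0.005,0.6],[0,0.165,0.004,0.005,0.6],[0,0.178,0.004,0.005,0.6],[0,0.183,0.004,0.005,0.6],[0,0.183,0.004,0.005,0.6]]], grip_force=80)

```text
clock: 2.3
position: [0.6158, -0.2779, 0.0165]
ee_rot: [0.013, 0.707, 0.016, -0.707]
contact_force: [0.2, 0.7, 1.2]
width: 0.0856
```

Emit:
play_rows(plan=[[[1,0,0,0,0],[1,0,0,0,0],[1,0,0,0,0],[1,0,0,0,0],[1,0,0,0,0],[1,0,0,0,0],[1,0,0,0,0],[1,0,0,0,0],[1,0,0,0,0],[1,0,0,0,0]]], grip_force=80)

```text
clock: 3.3
position: [0.6167, -0.2787, 0.0181]
ee_rot: [0.014, 0.708, 0.015, -0.706]
contact_force: [-0.5, -2.1, 7.0]
width: 0.0491
```

Emit:
play_rows(plan=[[[1,-0.005,0,0,0],[1,-0.015,0,0,0],[1,-0.03,0,0,0],[1,-0.05,0,0,0],[1,-0.07,0,0,0],[1,-0.09,0,0,0],[1,-0.11,0,0,0],[1,-0.13,0,0,0],[1,-0.14,0,0,0],[1,-0.14,0,0,0]]])

```text
clock: 4.3
position: [0.6172, -0.2794, 0.1603]
ee_rot: [0.015, 0.709, 0.015, -0.705]
contact_force: [0.3, -0.7, -7.1]
width: 0.0489
```

```bash
python3 - <<'E'
from h import *
s,R=tool()
im,d=manip.get_image("wrist");cv2.imwrite("pics/w2.png",im[:,:,::-1])
im,d=manip.get_image("side");cv2.imwrite("pics/s2.png",im[:,:,::-1])
go([.516,.033,.157],87.8)
E
```

```text
t 4.4 tcp [ 0.6158 -0.2786  0.1575] toolx [ 0.002  0.003 -1.   ] F [-0.3  0.8 -7.5] w 0.0486 q6 1.0
target [0.516, 0.033, 0.157] shift [ 0.0011 -0.3155  0.0868] jaw yaw -87.6 turn 4.577219266111115
```

View pics/s2.png

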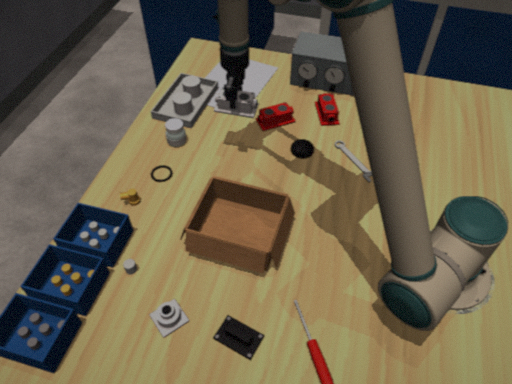

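View pics/w2.png

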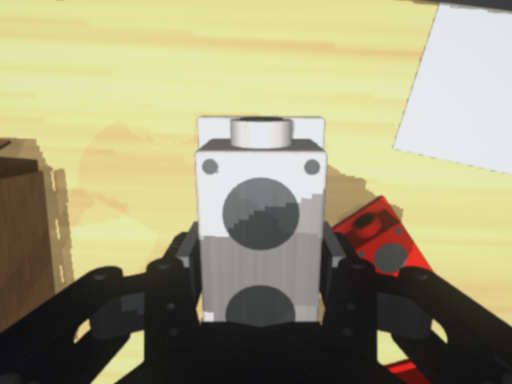

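Casting held level and lifted clear: scene weight reading 7.5 N, width 49 mm. Carrying it over the carton.

Emit:
play_rows(plan=[[[1,0,-0.015,0.004,0.5],[1,0,-0.045,0.012,1],[1,0,-0.08,0.022,1.5],[1,0,-0.115,0.032,2],[1,0,-0.15,0.041,2.5],[1,0,-0.185,0.051,3],[1,0,-0.22,0.06,3.5],[1,0,-0.25,0.069,4],[1,0,-0.28,0.077,4.5],[1,0,-0.3,0.083,4.6],[1,0,-0.312,0.086,4.6],[1,0,-0.3155,0.087,4.6]]])

```text
clock: 5.6
position: [0.5144, 0.0345, 0.1576]
ee_rot: [-0.014, 0.707, -0.012, -0.707]
contact_force: [0.4, -0.8, -7.3]
width: 0.0488
```

```bash
python3 - <<'E'
from h import *
s,R=tool()
im,d=manip.get_image("side");cv2.imwrite("pics/s3.png",im[:,:,::-1])
go([.516,.033,.022],87.8)
E
```

```text
t 5.65 tcp [0.5149 0.034  0.1578] toolx [ 0.001  0.003 -1.   ] F [-0.3  0.2 -5.5] w 0.0487 q6 1.54
target [0.516, 0.033, 0.022] shift [ 0.1357  0.0014 -0.001 ] jaw yaw -92.2 turn 0.04585604242760155
```

View pics/s3.png

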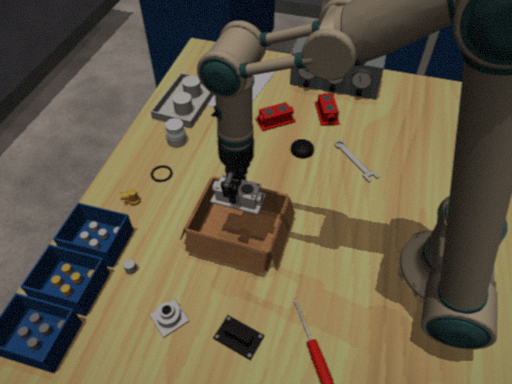

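Emit:
play_rows(plan=[[[1,0.01,0.001,-0.001,0],[1,0.03,0.001,-0.001,0],[1,0.05,0.001,-0.001,0],[1,0.07,0.001,-0.001,0],[1,0.09,0.001,-0.001,0],[1,0.105,0.001,-0.001,0],[1,0.117,0.001,-0.001,0],[1,0.125,0.001,-0.001,0],[1,0.129,0.001,-0.001,0],[1,0.132,0.001,-0.001,0],[1,0.134,0.001,-0.001,0],[1,0.134,0.001,-0.001,0]]])

```text
clock: 6.85
position: [0.5162, 0.0334, 0.024]
ee_rot: [-0.014, 0.707, -0.012, -0.706]
contact_force: [0.4, -0.7, -5.7]
width: 0.0486
```

Emit:
play_rows(plan=[[[1,0.001,0,0,0],[1,0.002,0,0,0],[1,0.002,0,0,0],[1,0.002,0,0,0]]])

```text
clock: 7.25
position: [0.5164, 0.0334, 0.0222]
ee_rot: [-0.014, 0.708, -0.012, -0.706]
contact_force: [0.1, -0.1, -6.4]
width: 0.0487
```

```bash
python3 - <<'E'
from h import *
for i in range(2):
    im,d=manip.get_image("side")
    go([.516,.033,.022],87.8)
cv2.imwrite("pics/s4.png",cv2.resize(im[150:300,150:330,::-1],(720,600)))
E
```

```text
t 7.3 tcp [0.5164 0.0334 0.0222] toolx [ 0.002  0.003 -1.   ] F [-0.7  0.6 -7.1] w 0.0489 q6 1.53
target [0.516, 0.033, 0.022] shift [0.0002 0.0004 0.0004] jaw yaw -92.1 turn 0.055143030941792404
t 7.35 tcp [0.5163 0.0334 0.0221] toolx [ 0.002  0.003 -1.   ] F [-0.5  0.4 -6.6] w 0.0484 q6 1.53
target [0.516, 0.033, 0.022] shift [0.0001 0.0004 0.0003] jaw yaw -92.1 turn 0.05292247400677752
```

View pics/s4.png

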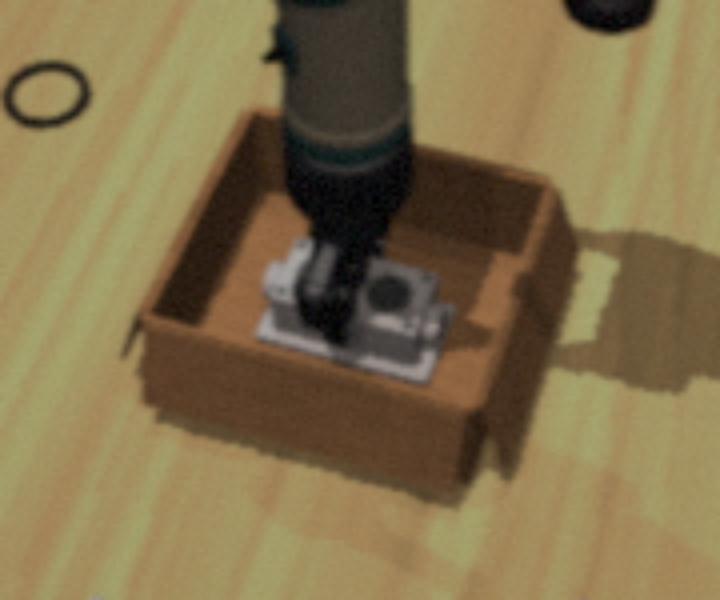

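The casting is just above the floor and still hanging at full weight. I'll lower it by the millimetre until the load transfers.

Emit:
play_rows(plan=[[[1,0.001,0,0,0],[1,0.001,0,0,0],[1,0.0015,0,0,0]]])

```text
clock: 7.65
position: [0.5164, 0.0335, 0.0221]
ee_rot: [-0.014, 0.708, -0.012, -0.706]
contact_force: [-5.4, 1.3, 13.0]
width: 0.0486
```

Emit:
play_rows(plan=[[[1,0.001,0,0,0],[1,0.001,0,0,0],[1,0.001,0,0,0]]])

```text
clock: 7.95
position: [0.5164, 0.0335, 0.0221]
ee_rot: [-0.014, 0.708, -0.012, -0.706]
contact_force: [-3.5, 0.7, 7.7]
width: 0.0487
```

On the floor: the force flipped to an upward push. Releasing.

Emit:
play_rows(plan=[[[0.8,-0.0005,0,0,0],[0.5,-0.0005,0,0,0],[0,-0.0005,0,0,0],[0,-0.0005,0,0,0],[0,-0.0005,0,0,0],[0,-0.0005,0,0,0],[0,-0.0005,0,0,0],[0,-0.0005,0,0,0],[0,-0.0005,0,0,0],[0,-0.0005,0,0,0]]])

```text
clock: 8.95
position: [0.5164, 0.0335, 0.0226]
ee_rot: [-0.014, 0.708, -0.012, -0.706]
contact_force: [-0.3, -0.2, -0.0]
width: 0.0854
```

Emit:
play_rows(plan=[[[0,-0.01,0,0,0],[0,-0.03,0,0,0],[0,-0.06,0,0,0],[0,-0.09,0,0,0],[0,-0.12,0,0,0],[0,-0.15,0,0,0],[0,-0.17,0,0,0],[0,-0.18,0,0,0],[0,-0.18,0,0,0],[0,-0.18,0,0,0]]])

```text
clock: 9.95
position: [0.5152, 0.033, 0.2019]
ee_rot: [-0.014, 0.707, -0.012, -0.706]
contact_force: [-0.1, 0.2, 0.1]
width: 0.0854
```

```bash
cat >> h.py <<'E'
def wcloud():
    s,R=tool();im,d=manip.get_image("wrist")
    c=manip.camera_params("wrist");K=c["intrinsics"];M=np.array(c["mount"])
    v,u=np.mgrid[:384,:512];P=np.stack([(u-K[0,2])/K[0,0]*d,(v-K[1,2])/K[1,1]*d,d],-1)
    P=(P@M[:3,:3].T+M[:3,3])@R.T+s["position"]
    P[d<=0]=9
    return im,P
def near(P,c,r,zlo,zhi):
    return P[(np.hypot(P[...,0]-c[0],P[...,1]-c[1])<r)&(P[...,2]>zlo)&(P[...,2]<zhi)]
E
python3 - <<'E'
from h import *
im,P=wcloud();cv2.imwrite("pics/w5.png",im[:,:,::-1])
Q=near(P,(.516,.033),.065,.042,.06);print("wrist",len(Q),rect(Q[:,:2]),np.median(Q[:,2]))
im,d=manip.get_image("side");Q=near(cloud("side",d),(.516,.033),.065,.042,.058);print("side",len(Q),rect(Q[:,:2]),np.median(Q[:,2]))
cv2.imwrite("pics/s5.png",im[:,:,::-1])
go([.435,.300,.20],76.5)
E
```

```text
wrist 5305 (array([515.5,  34.3]), array([ 50.1, 115.8]), -2.4) 0.04964588765637998
side 682 (array([515.1,  34.4]), array([ 53.4, 115.6]), -3.3) 0.04923098860796289
t 10.05 tcp [0.5149 0.0331 0.2012] toolx [-0.     0.003 -1.   ] F [-0.1  1.2  0.8] w 0.0855 q6 1.53
target [0.435, 0.3, 0.2] shift [ 0.002  -0.2638  0.0898] jaw yaw -92.1 turn 11.361343041921941
```

View pics/w5.png

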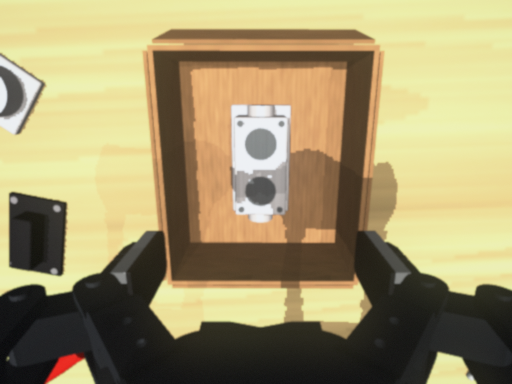

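View pics/s5.png

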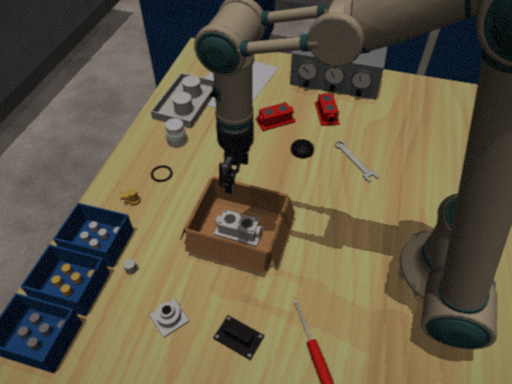

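The casting stands on the carton floor: wrist pixel (261,165), top at z = 0.0495, centre (0.5155, 0.034), yaw -2.4°. On to the cover.

Emit:
play_rows(plan=[[[0,0,-0.025,0.008,1],[0,0,-0.06,0.02,2],[0,0,-0.1,0.034,3],[0,0,-0.14,0.048,4],[0,0,-0.18,0.061,6],[0,0,-0.215,0.073,8],[0,0,-0.245,0.083,10],[0,0,-0.258,0.088,11],[0,0,-0.264,0.09,11.4],[0,0,-0.264,0.09,11.4]]])

```text
clock: 11.05
position: [0.4343, 0.3004, 0.201]
ee_rot: [0.083, -0.702, 0.082, 0.703]
contact_force: [0.2, 0.6, 0.1]
width: 0.0855
```

```bash
python3 - <<'E'
from h import *
im,P=wcloud();cv2.imwrite("pics/w6.png",im[:,:,::-1])
Q=near(P,(.435,.300),.07,.025,.04);print("rib",len(Q),rect(Q[:,:2]),np.median(Q[:,2]))
Q=near(P,(.435,.300),.07,.004,.04);print("all",len(Q),rect(Q[:,:2]))
go([.435,.300,.01],76.5)
E
```

```text
rib 1284 (array([434.5, 300.4]), array([21.5, 61.4]), -13.9) 0.02949410875307691
all 4878 (array([433.9, 300.7]), array([61.9, 95.9]), -14.5)
t 11.1 tcp [0.4346 0.2998 0.2012] toolx [-0.001  0.001 -1.   ] F [ 0.  -0.   0.1] w 0.0855 q6 2.28
target [0.435, 0.3, 0.01] shift [ 1.912e-01 -1.000e-04 -6.000e-04] jaw yaw -103.5 turn 0.0018690762565256591
```

View pics/w6.png

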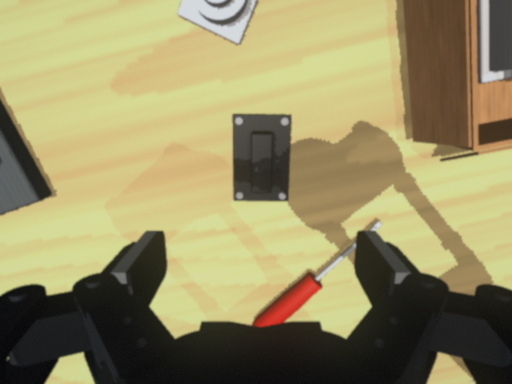

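The rib is at (0.4345, 0.3004), wrist pixel (262,162), directly under the tool and aligned with it. Nothing is in the fingers' way. Now I'll descend and grip it gently.

Emit:
play_rows(plan=[[[0,0.03,0,0,0.5],[0,0.065,0,0,0.5],[0,0.1,0,0,0.5],[0,0.13,0,0,0.5],[0,0.155,0,0,0.5],[0,0.172,0,0,0.5],[0,0.183,0,0,0.5],[0,0.188,0,0,0.5],[0,0.19,0,0,0.5],[0,0.19,0,0,0.5]]], grip_force=35)

```text
clock: 12.1
position: [0.435, 0.3, 0.0117]
ee_rot: [0.087, -0.702, 0.086, 0.702]
contact_force: [0.2, -0.5, -0.5]
width: 0.0854
```

Emit:
play_rows(plan=[[[1,0,0,0,0],[1,0,0,0,0],[1,0,0,0,0],[1,0,0,0,0],[1,0,0,0,0],[1,0,0,0,0],[1,0,0,0,0],[1,0,0,0,0],[1,0,0,0,0],[1,0,0,0,0],[1,0,0,0,0],[1,0,0,0,0]]], grip_force=35)

```text
clock: 13.3
position: [0.4353, 0.3002, 0.012]
ee_rot: [-0.087, 0.702, -0.085, -0.702]
contact_force: [-0.2, 0.1, 5.7]
width: 0.0211
```

Emit:
play_rows(plan=[[[1,-0.005,0,0,0],[1,-0.015,0,0,0],[1,-0.035,0,0,0],[1,-0.06,0,0,0],[1,-0.085,0,0,0],[1,-0.11,0,0,0],[1,-0.13,0,0,0],[1,-0.145,0,0,0],[1,-0.15,0,0,0],[1,-0.15,0,0,0]]])

```text
clock: 14.3
position: [0.4354, 0.3, 0.1628]
ee_rot: [-0.087, 0.702, -0.085, -0.701]
contact_force: [-0.6, 1.0, -0.3]
width: 0.0211
```

```bash
python3 - <<'E'
from h import *
im,P=wcloud();cv2.imwrite("pics/w7.png",im[:,:,::-1])
s=manip.get_state();print(s["position"])
im,d=manip.get_image("side");cv2.imwrite("pics/s7.png",cv2.resize(im[240:384,150:330,::-1],(720,576)))
go([.5157,.034,.162],87.6)
E
```

```text
[0.43487976 0.29973151 0.16186851]
t 14.4 tcp [0.4346 0.2996 0.1613] toolx [-0.001  0.002 -1.   ] F [ 0.6 -0.2 -0.9] w 0.0214 q6 2.29
target [0.5157, 0.034, 0.162] shift [-0.0012  0.238  -0.143 ] jaw yaw -104.0 turn -11.616458842806765
```

View pics/w7.png

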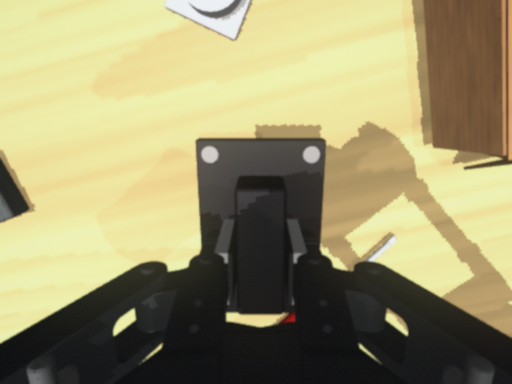

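View pics/s7.png

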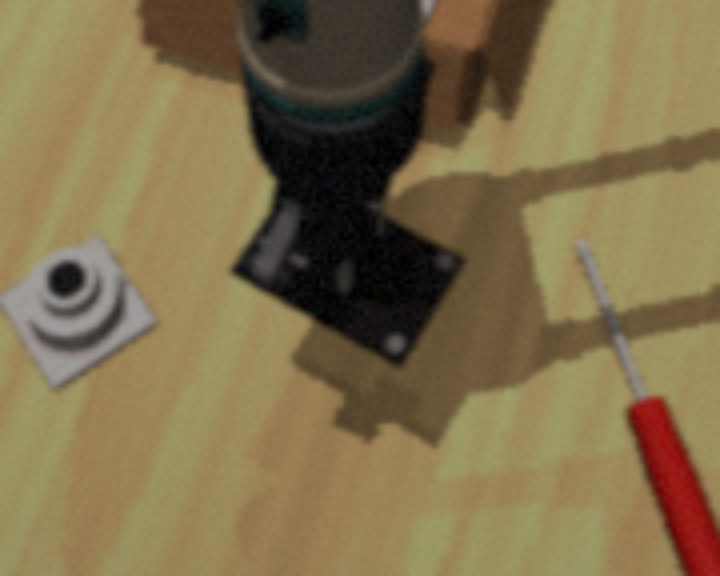

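The cover is held level, with its rib between the pads at wrist pixel (262,240). Carrying it to the carton.

Emit:
play_rows(plan=[[[1,0,0.012,-0.007,-1],[1,0,0.035,-0.021,-2],[1,0,0.065,-0.039,-3],[1,0,0.095,-0.057,-5],[1,0,0.125,-0.075,-6.5],[1,0,0.155,-0.093,-8],[1,0,0.185,-0.111,-10],[1,0,0.21,-0.126,-11],[1,0,0.228,-0.137,-11.6],[1,0,0.236,-0.142,-11.6],[1,0,0.238,-0.143,-11.6],[1,0,0.238,-0.143,-11.6]]])

```text
clock: 15.6
position: [0.5151, 0.0345, 0.1602]
ee_rot: [0.016, -0.706, 0.014, 0.708]
contact_force: [-0.6, 0.1, -1.8]
width: 0.0211
```

```bash
python3 - <<'E'
from h import *
go([.5157,.034,.063],87.6)
E
```

```text
t 15.6 tcp [0.5151 0.0345 0.1602] toolx [-0.003  0.002 -1.   ] F [-0.6  0.1 -1.8] w 0.0211 q6 1.54
target [0.5157, 0.034, 0.063] shift [ 0.0972  0.0007 -0.0009] jaw yaw -92.4 turn -0.038567299409976386
```

Emit:
play_rows(plan=[[[1,0.01,0.001,-0.001,0],[1,0.025,0.001,-0.001,0],[1,0.04,0.001,-0.001,0],[1,0.055,0.001,-0.001,0],[1,0.068,0.001,-0.001,0],[1,0.078,0.001,-0.001,0],[1,0.086,0.001,-0.001,0],[1,0.091,0.001,-0.001,0],[1,0.094,0.001,-0.001,0],[1,0.095,0.001,-0.001,0],[1,0.095,0.001,-0.001,0]]])

```text
clock: 16.7
position: [0.5161, 0.0336, 0.0654]
ee_rot: [0.016, -0.706, 0.014, 0.708]
contact_force: [0.4, 0.3, 0.2]
width: 0.021
```

Emit:
play_rows(plan=[[[1,0.001,0,0,0],[1,0.002,0,0,0],[1,0.002,0,0,0]]])

```text
clock: 17.0
position: [0.5161, 0.0336, 0.0635]
ee_rot: [0.016, -0.706, 0.014, 0.708]
contact_force: [-0.1, 0.4, -1.6]
width: 0.0213
```

Emit:
play_rows(plan=[[[1,0.001,0,0,0],[1,0.001,0,0,0],[1,0.001,0,0,0]]])

```text
clock: 17.3
position: [0.5161, 0.0336, 0.0625]
ee_rot: [0.016, -0.706, 0.014, 0.708]
contact_force: [0.1, 0.1, -0.4]
width: 0.0209
```

Emit:
play_rows(plan=[[[1,0.001,0,0,0],[1,0.001,0,0,0],[1,0.001,0,0,0]]])

```text
clock: 17.6
position: [0.5162, 0.0336, 0.062]
ee_rot: [0.016, -0.706, 0.014, 0.707]
contact_force: [-2.1, 0.3, 4.4]
width: 0.0208
```

There is contact at TCP z = 0.062, as predicted. One look before letting go.

```bash
python3 - <<'E'
from h import *
im,d=manip.get_image("side");cv2.imwrite("pics/s8.png",cv2.resize(im[150:300,150:330,::-1],(720,600)))
go([.5157,.034,.063],87.6)
E
```

```text
t 17.65 tcp [0.5162 0.0336 0.062 ] toolx [-0.001  0.002 -1.   ] F [-0.8  0.2  6.2] w 0.0213 q6 1.54
target [0.5157, 0.034, 0.063] shift [-0.001  -0.0004  0.0005] jaw yaw -92.4 turn -0.04439350082054716
```

View pics/s8.png

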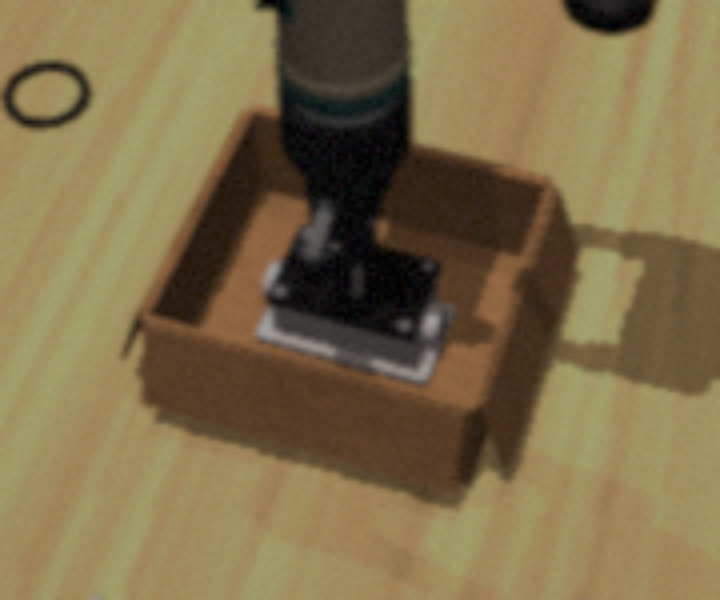

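The cover sits on the casting, aligned with it, at crop pixel (350,290). Releasing and backing off.

Emit:
play_rows(plan=[[[0.9,0,0,0,0],[0.6,0,0,0,0],[0.3,0,0,0,0],[0.2,0,0,0,0],[0,0,0,0,0],[0,0,0,0,0],[0,0,0,0,0],[0,0,0,0,0],[0,0,0,0,0],[0,0,0,0,0]]])

```text
clock: 18.65
position: [0.5162, 0.0336, 0.062]
ee_rot: [0.016, -0.706, 0.014, 0.707]
contact_force: [0.2, -0.6, -0.3]
width: 0.0854
```

Emit:
play_rows(plan=[[[0,-0.01,0,0,0],[0,-0.03,0,0,0],[0,-0.06,0,0,0],[0,-0.09,0,0,0],[0,-0.12,0,0,0],[0,-0.15,0,0,0],[0,-0.16,0,0,0],[0,-0.16,0,0,0],[0,-0.16,0,0,0]]])

```text
clock: 19.55
position: [0.5156, 0.0333, 0.2211]
ee_rot: [0.016, -0.706, 0.014, 0.708]
contact_force: [-0.7, -0.1, -0.3]
width: 0.0858
```

```bash
python3 - <<'E'
from h import *
im,P=wcloud();cv2.imwrite("pics/w9.png",im[:,:,::-1])
for nm,lo,hi in(("rib",.072,.09),("plate",.051,.09),("flange",.009,.016)):
    Q=near(P,(.516,.034),.066,lo,hi);print(nm,len(Q),rect(Q[:,:2]),np.median(Q[:,2]))
im,d=manip.get_image("side");X=cloud("side",d)
for nm,lo,hi in(("rib",.072,.09),("plate",.051,.09)):
    Q=near(X,(.516,.034),.066,lo,hi);print("side",nm,len(Q),rect(Q[:,:2]),np.median(Q[:,2]))
Q=near(P,(.516,.034),.062,.052,.062);A=np.c_[Q[:,:2],np.ones(len(Q))];f=np.linalg.lstsq(A,Q[:,2],rcond=None)[0];print("slope deg",np.degrees(f[:2]),np.median(Q[:,2]))
s=manip.get_state();print(s["clock"],s["contact_force"],s["width"])
E
```

```text
rib 1569 (array([515.5,  34.5]), array([22. , 62.2]), -2.4) 0.07946933843557014
plate 5878 (array([515.5,  34.4]), array([62.1, 96. ]), -2.5) 0.056000257568590214
flange 336 (array([567.5,  31.8]), array([11.8, 61.2]), 87.5) 0.011469827710994043
side rib 220 (array([514.6,  35.3]), array([24.9, 62.5]), -5.0) 0.07896157507718163
side plate 801 (array([514.6,  34.8]), array([65.8, 97.1]), -3.9) 0.05675945789343574
slope deg [-0.05787495  0.05692432] 0.055617147761200025
19.65 [-0.23671343 -0.00470655 -0.49129649] 0.0854819360588823
```

View pics/w9.png

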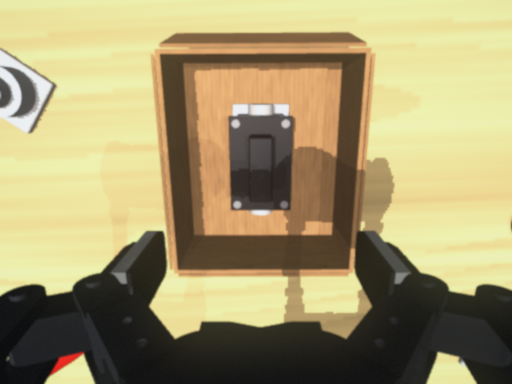

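The cover lies flat and centred on the casting at wrist pixel (261,163), and the gripper is well clear. Handing in.

```bash
python3 -c "
from rig import manip
print(manip.sign_off())"
```

```text
the job is handed in; nothing more can be done
None
```

I packed the kit in the required order and handed it in at about 19.7 s of the 69 s allowed. The hand-in gives no verdict, so the results below come from my own measurements.

- **Casting:** I set the bare aluminium casting upright on the carton floor, watching the wrist force to feel it touch down, then released it. Its top measured 0.0495 m, which puts its underside about on the floor. Its centre was at (0.5155, 0.034), yaw -2.4°.
- **Cover:** I laid the rectangular cover rib up on the casting and released it after contact. Its centre measured (0.5155, 0.0345), within about 1 mm of the casting's, yaw -2.5°. The plate is level within 0.1°, and its top at 0.0556 m matches the 6 mm plate resting on the casting.
- **Robot:** the gripper is open and about 14 cm above the parts, with only sensor noise on the wrist force.

No check failed. The side camera's coarser fit disagreed slightly, placing the cover about 1 mm off and reading its yaw as -4° to -5° against the wrist camera's -2.5°. Both are well inside the tolerances.

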